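# Balance a closed ring magazine on the balance stand

### The arm

A 6-joint arm with a two-finger parallel gripper is mounted at the origin on the work surface. World frame = base frame: x ahead of the robot, y to its left, z up, the work surface at z = 0. Lengths are in m, angles in rad, forces in N, time in s.
With the tool pointing down it reaches from about 0.35 to 0.775 m from the base axis. Payload 7.3 kg.
Tool frame: the origin (TCP) lies at the centre of the arm's flange, where the gripper is bolted on; the fingertips stand 178 mm ahead of it and the grasp point (between the pads) lies 159 mm ahead of it (tip_extent is the distance from the TCP to the fingertips, in m); z points along the fingers, y is the line along which they close (so a half turn about z gives the same grasp; the last joint's range is limited). The gripper opens to 92 mm and grips with 3 to 60 N. Pads are 19 mm wide; open, the fingers measure 130 mm over their backs; the gripper's body (75 mm by 190 mm) begins 47 mm behind the grasp point.
Start: joints at [1.091, 0.342, 1.524, -0, 1.275, -0.146], TCP at [0.172, 0.496, 0.405] pointing down, gripper open.
Joint ranges: [-2.53, 2.53], [-0.77, 2.02], [0.04, 2.7], [-1, 4.14], [0.28, 2.66], [-3.11, 3.11]. Speed limits (rad/s): [2.57, 2.57, 3.14, 3.14, 3.14, 3.14].

### API

Orientations are given as [roll, pitch, yaw] about the fixed x, y, z axes, in that order (R = Rz(yaw) Ry(pitch) Rx(roll)).
In Python, from cell import * gives the robot as it stands.
- The arm moves only by the tool arm_command, never from a script. Its arguments are lists of equal length, an entry for each row: "xyz": the shift along the world's x, y, z in mm, a list of three; "spin": the turn about the world's z in degrees. In form: {"xyz": [[tx, ty, tz], ...], "spin": [spin, ...]}. A call has 1 to 20 rows; each row shifts and turns the commanded pose from where the row before left it; what a row does not reach is not made up. A row lasts 1/10 s, in which the tool goes at most 50 mm and 8.59 degrees, less where a joint would pass 70% of its speed; a pose out of reach is approached as far as the arm can. A call with a gripper value outside its range is refused whole. "jaw" is the opening, from -1 (shut) to 1 (fully open), set as the call begins (left out, the last holds). The fingers move at their own pace and stop on an object; "squeeze" is the grip in N (left out, the last holds). Time passes only in rows, so rows that do not move let the fingers close. It gives the time, the measured TCP pose, the force, the opening and the grip force at its end, in the units of the state.
- observe(): the state, without advancing time (a new reading comes with each control period).
- read_camera(name): name is "scene" or "top"; returns a dict with "img" (400x640x3 uint8, red, green, blue), "depth" (400x640 float32, m along the optical axis (not along the pixel's ray), 0 where there is no reading), "fx", "fy", "cx", "cy" (pixels), "world_from_camera" (4x4, takes a point from camera to world coordinates). Camera axes: x right, y up, looking along -z (the intrinsics and any distortion apply to the point x, -y, -z); pixel columns grow to the right and rows downward; lengths in m; the calibration is good to about 2 mm. A picture is of the moment at which its call begins.
- hand_in(): hands the job in; it is judged then, once.
The state is a dict: "time": time; "qpos": joint angles; "qvel": joint speeds; "joint_efforts": joint torques, N m; "tool_pos": TCP position; "tool_rot": TCP orientation; "contact_force": force on the tool from outside, world axes, zero at the start; "torque": the same for the moment, N m; "opening": finger opening in m; "grip_force": force on a finger pad.
Only numpy, scipy, OpenCV 4.12 (cv2) and the standard library are available. Lean on these libraries where they do the work, as an engineer would, in place of code of your own. Each camera call takes 0.05 s, during which the arm holds its last target. There are 200 camera calls.

### The job

The closed ring magazine (the long aluminium box on the plywood rest) is packed unevenly inside. Lay it lengthwise along the balance stand, lowering it gently in the grip until it touches the steel edge in the middle before you let go, then feel or shift it along the edge until its balance point sits there: leave it hands-off and level, swaying no more than a trace, carried by the edge alone with both ends clear of the catches. Never press or drop it hard on the edge, and leave the other things on the table undisturbed.

Things in the scene. Friction and masses are not known exactly. Their poses are not given: they have to be found in the camera images.
- magazine: closed aluminium tube 320 long x 30 wide x 22 mm high with black end caps, 0.3 to 0.65 kg. Origin: middle of its underside; x along its length, z up. Both ends look alike; the unseen load is fixed but uneven: its centre of mass lies anywhere up to about 50 mm from the middle along x, either way. Starts on the rest, underside 30 mm above the table.
- stand: balance stand fixed to the table: grey base 260 x 90 x 12 mm, steel fulcrum edge in its middle, and a catch on either side that stops a tipping magazine at about 0.12 rad. Origin: centre of the base's underside, on the table; x along the base (the magazine is to lie along it, either way round), y across, z up.
- edge: steel fulcrum edge, part of the stand, origin as the stand's. Flat top 12 mm along the stand's x and 20 mm across, 85 mm above the table; no wider across all the way to the base, so fingers can pass down on both sides. The magazine stays level only if its centre of mass is over the flat top, within 6 mm of its middle; then it may rock a few seconds; else it tips to its heavy side.
- edge_top (a point): centre of the fulcrum edge's flat top, 85 mm above the table; axes as the stand
- catch_a: catch at the stand's +x side: post with a black crossbar, 12 mm along x and 50 mm across, centre 90 mm from the edge, top 75 mm above the table (10 mm below the edge's top); origin as the stand's
- catch_b: catch at the stand's -x side, crossbar centre 90 mm from the edge, top at 75 mm; origin as the stand's
- rest: plywood rest fixed to the table, base 300 x 80 x 12 mm with two crossbars (20 x 60 mm, tops 30 mm above the table) 110 mm either side of its middle along its x; the magazine starts lying along it. Origin: centre of the underside, x along its length.
- dispenser: bystander: blue tape dispenser, 130 x 55 x 75 mm, origin under its centre
- tape: bystander: roll of tape standing flat, 100 mm across, 48 mm high
- clip_box: bystander: open cardboard box of clips, 110 x 75 x 50 mm
- ring0: bystander: bright steel ring, 48 mm across, 10 mm high, lying flat
- ring1: bystander: ring like ring0
- ring2: bystander: ring like ring0
- driver: bystander: screwdriver lying on the table

How it is judged:
On the way:
1. the magazine is lowered in the grip onto the fulcrum edge, touching it before it is let go (contact force between magazine and edge above 0.3 N and contact force between the fingers and magazine above 1 N), for 0.1 s.
At the end, for the whole second after the job is handed in: The magazine lies on the fulcrum edge, released, its length level within 0.05 rad throughout (a dying slight rocking is allowed), right side up, along the stand within 0.2 rad, and touches neither catch (contact force between magazine and edge above 1 N and contact force between magazine and catch_a below 0.05 N and contact force between magazine and catch_b below 0.05 N and angle between magazine's own x axis and vertical between 1.5208 and 1.6208 rad and angle between magazine's own z axis and vertical below 0.07 rad and angle between the x axis of magazine and the x axis of stand, either way round below 0.2 rad and height (world z) of magazine between 0.082 and 0.09 m and linear speed of magazine below 0.05 m/s and angular speed of magazine below 0.4 rad/s and contact force between the fingers and magazine below 0.05 N).
It fails at once if the magazine is pressed or dropped on the fulcrum edge with more than 25 N (contact force between magazine and edge above 25 N).
It fails at once if a bystander is moved more than 20 mm (distance of any of dispenser, tape, clip_box, ring0, ring1, ring2, driver from where it was at the start of the episode above 0.02 m).
It also fails if it takes over 67 s, if anything falls off the work surface, if the arm or the gripper's body presses on something with over 40 N, if the wrist force passes 120 N, or if a joint passes its speed limit or range.

## Working session

There is one attempt and no reset: what is moved stays moved. The work goes in short steps, Python scripts to look and compute and a tool call to move; the robot and the scene stay as the last step left them, time stands still between calls to the robot, and variables do not carry over. Pictures are saved under pics/ and viewed, at most 10 in all, crops included, and the job is handed in when it is done.

Besides the shell and the picture viewer there is one more tool, called after "Call:" as name(argument=value, ...) on one line, values as JSON. arm_command: Moves the arm, as the interface text tells. Its arguments: {"type":"object","properties":{"xyz":{"type":"array","items":{"type":"array","items":{"type":"number"}}},"spin":{"type":"array","items":{"type":"number"}},"jaw":{"type":"number"},"squeeze":{"type":"number"}},"required":["xyz","spin"]}

```bash
mkdir -p pics; ls; python3 - <<'E'
from cell import *
import cv2
s=observe();print(s)
for n in("top","scene"):
    c=read_camera(n);cv2.imwrite(f"pics/{n}0.png",c["img"][:,:,::-1]);print(n,c["fx"],c["fy"],c["cx"],c["cy"],c["world_from_camera"].round(3), [k for k in c])
E
```

```text
pics
{'time': 0.0, 'qpos': array([ 1.09101589e+00,  3.42740168e-01,  1.52505258e+00, -8.44888829e-06,
        1.27539776e+00, -1.45992425e-01]), 'qvel': array([ 0.00036784,  0.00092325, -0.00032867,  0.00082989, -0.00016804,
        0.00042311]), 'joint_efforts': array([ 1.58747025e-03, -4.31255114e+01, -2.44218117e+01,  7.18911644e-02,
        5.61749493e-02, -1.27872236e-04]), 'tool_pos': array([0.1719125 , 0.49590454, 0.40402328]), 'tool_rot': array([-3.14001062e+00, -2.24454314e-04,  2.80780693e+00]), 'contact_force': array([ 0.6524422 , -0.22637013, -0.48618155]), 'torque': array([ 0.0311717 , -0.02231075, -0.01034456]), 'grip_force': 0.0, 'opening': 0.09182216929715847}
top 460.800012674183 460.800012674183 320.24005883382836 200.6847201632749 [[ 0.018  0.994 -0.11   0.363]
 [-1.     0.016 -0.016 -0.045]
 [-0.014  0.111  0.994  1.449]
 [ 0.     0.     0.     1.   ]] ['img', 'depth', 'fx', 'fy', 'cx', 'cy', 'world_from_camera']
scene 489.59063129177474 489.59063129177474 313.25308462037833 200.63279193201294 [[-0.007 -0.677  0.736  1.551]
 [ 1.    -0.019 -0.008 -0.048]
 [ 0.019  0.736  0.677  1.028]
 [ 0.     0.     0.     1.   ]] ['img', 'depth', 'fx', 'fy', 'cx', 'cy', 'world_from_camera']
```

View pics/top0.png

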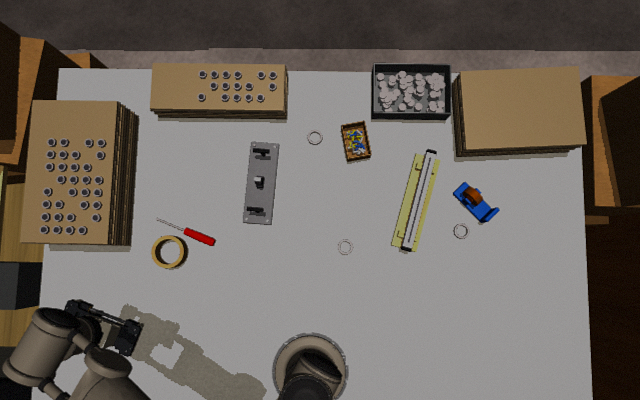

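View pics/scene0.png

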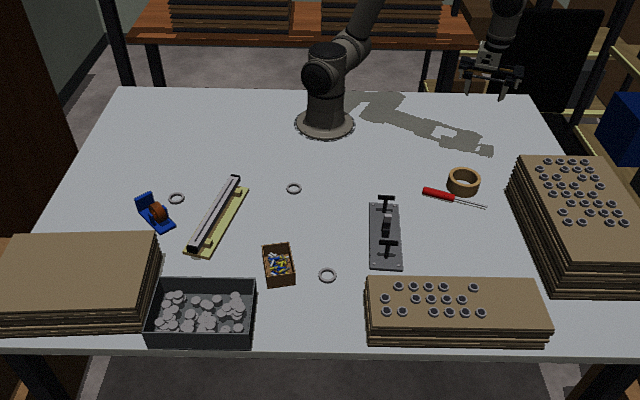

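The top view shows the magazine on its rest from about (431,152) to (406,249), the stand at (261,183) with its edge near (259,182), and rings at (315,138), (345,247) and (461,231). The scene view agrees with this.

```bash
cat > h.py <<'E'
from cell import *
import cv2, numpy as np
def world(c, z=None):
    """world point of each pixel: from depth, or cast on plane z"""
    v,u=np.mgrid[:400,:640]; T=c["world_from_camera"]
    d=np.stack([(u-c["cx"])/c["fx"],-(v-c["cy"])/c["fy"],-np.ones(u.shape)],-1)@T[:3,:3].T
    t=c["depth"] if z is None else (z-T[2,3])/d[...,2]
    return T[:3,3]+d*t[...,None]
def comp(m):
    n,l,s,ce=cv2.connectedComponentsWithStats(m.astype(np.uint8)); 
    return l==1+np.argmax(s[1:,4])
E
python3 - <<'E'
from h import *
def box(n,m,W,z):
    p=W[m][:,:2]; (cx,cy),(w,h),a=cv2.minAreaRect((p*1000).astype(np.float32))
    q=p-p.mean(0); e=np.linalg.svd(q,full_matrices=False)[2][0]
    print(n,m.sum(),"c",round(cx,1),round(cy,1),"size",round(w),round(h),"mean",(p.mean(0)*1000).round(1),"axis deg",round(np.degrees(np.arctan2(e[1],e[0]))%180,2),"z",np.median(z[m]).round(4))
for n in("top","scene"):
    c=read_camera(n); W=world(c); Z=W[...,2]; X,Y=W[...,0],W[...,1]
    reg=(abs(X-.51)<.2)&(abs(Y+.27)<.11)
    print(n,"table z",np.median(Z[reg]))
    box("mag",comp(reg&(Z>.042)&(Z<.062)&(Y>-.36)),world(c,.052),Z)
    reg=(abs(X-.51)<.17)&(abs(Y-.12)<.08)
    for nm,lo,hi,zz in(("high",.062,.1,.08),("edge",.0805,.1,.085),("base",.006,.02,.012)):
        M=reg&(Z>lo)&(Z<hi)
        k,l,s,ce=cv2.connectedComponentsWithStats(M.astype(np.uint8))
        for i in range(1,k):
            if s[i,4]>8: box(nm,l==i,world(c,zz),Z)
E
```

```text
top table z 0.0022134975142573676
mag 1004 c 527.8 -322.5 size 31 319 mean [ 517.  -319.2] axis deg 166.12 z 0.0524
high 71 c 665.7 159.8 size 50 13 mean [665.8 160.5] axis deg 85.25 z 0.0735
high 49 c 574.5 167.3 size 18 21 mean [575.6 166.7] axis deg 69.73 z 0.0832
high 70 c 486.8 171.9 size 12 48 mean [487.2 171.6] axis deg 86.07 z 0.0748
edge 27 c 578.3 168.1 size 9 18 mean [578.2 167.8] axis deg 91.72 z 0.0855
base 1526 c 563.8 160.8 size 83 234 mean [565.8 159.5] axis deg 177.72 z 0.0125
scene table z -0.0012764230725967884
mag 867 c 532.5 -318.8 size 35 325 mean [ 536.5 -319.5] axis deg 166.15 z 0.0503
high 82 c 500.4 173.8 size 22 48 mean [499.  173.2] axis deg 88.43 z 0.0717
high 70 c 586.6 168.8 size 19 38 mean [584.9 168.7] axis deg 169.04 z 0.0764
high 101 c 678.5 160.9 size 21 49 mean [676.5 161.2] axis deg 86.34 z 0.0721
edge 25 c 580.2 169.1 size 12 21 mean [579.8 170.2] axis deg 92.78 z 0.0834
base 1152 c 565.4 161.2 size 80 236 mean [578.3 157.5] axis deg 179.16 z 0.0109
```

Magazine centre is about (530,-320) with its axis at -13.9°. Edge top is about (578.5,167.5) with the stand axis at about -3.7° (catches 180 mm apart, as specified). Next I travel to above the magazine.

Call:
arm_command(xyz=[[28,-36,0],[28,-36,0],[28,-36,0],[28,-36,-5],[28,-36,-5],[28,-36,-10],[28,-36,-10],[28,-36,-10],[28,-36,-10],[28,-36,-10],[28,-36,-10],[5.5,-46.7,-10],[5.5,-46.7,-10],[5.5,-46.7,-10],[5.5,-46.7,-10],[5.5,-46.7,-10],[5.5,-46.7,-10],[5.5,-46.7,-10],[5.5,-46.7,0],[5.5,-46.7,0]], spin=[0.26,0.26,0.26,0.26,0.26,0.26,0.26,0.26,0.26,0.26,0.26,0.26,0.26,0.26,0.26,0.26,0.26,0.26,0.26,0.26], jaw=1)

```text
time: 2.2
tool_pos: [0.5293, -0.3222, 0.264]
tool_rot: [3.141, -0.001, 2.898]
contact_force: [-0.1, 0.4, 0.3]
opening: 0.0917
grip_force: 0.0
```

```bash
python3 - <<'E'
from h import *
s=observe();print(s["time"],s["tool_pos"],np.degrees(s["tool_rot"]),s["contact_force"],s["torque"],s["qpos"])
E
```

```text
2.2 [ 0.52926062 -0.32221789  0.26401964] [ 1.79956959e+02 -6.41455085e-02  1.66067474e+02] [-0.10991362  0.36305044  0.25538838] [-0.02313815 -0.03732186  0.01145414] [-6.70534543e-01  6.45455820e-01  1.42652330e+00  2.50231085e-04
  1.07094376e+00 -1.99828207e+00]
```

Call:
arm_command(xyz=[[0,2,-20],[0,0,-20],[0,0,-14],[0,0,-10],[0,0,0],[0,0,0]], spin=[0,0,0,0,0,0])

```text
time: 2.8
tool_pos: [0.5298, -0.3181, 0.2012]
tool_rot: [-3.141, 0.001, 2.899]
contact_force: [0.8, -0.2, -0.2]
opening: 0.0919
grip_force: 0.0
```

Call:
arm_command(xyz=[[0,0,0],[0,0,0],[0,0,0],[0,0,0],[0,0,0],[0,0,0],[0,0,0],[0,0,0],[0,0,0],[0,0,0]], spin=[0,0,0,0,0,0,0,0,0,0], jaw=-1, squeeze=50)

```text
time: 3.8
tool_pos: [0.5294, -0.3186, 0.2007]
tool_rot: [-3.141, 0.0, 2.898]
contact_force: [0.1, -3.4, -0.1]
opening: 0.0293
grip_force: 49.9
```

```bash
python3 - <<'E'
from h import *
s=observe();print(s["time"],s["tool_pos"],np.degrees(s["tool_rot"]),s["contact_force"],s["torque"])
E
```

```text
3.8 [ 0.52941958 -0.31861792  0.20074454] [-1.79979659e+02  1.74952141e-02  1.66048361e+02] [ 0.11428509 -3.39880684 -0.10610255] [-0.46846123  0.13447202 -0.2469268 ]
```

Call:
arm_command(xyz=[[0,0,3],[0,0,5],[0,0,6],[0,0,6],[0,0,0],[0,0,0],[0,0,0],[0,0,0]], spin=[0,0,0,0,0,0,0,0])

```text
time: 4.6
tool_pos: [0.5294, -0.3182, 0.2205]
tool_rot: [3.141, -0.001, 2.899]
contact_force: [-0.3, -0.1, -6.2]
opening: 0.0299
grip_force: 49.9
```

```bash
python3 - <<'E'
from h import *
for i in range(5):
    c=read_camera("scene");s=observe();print(s["time"],s["tool_pos"],np.degrees(s["tool_rot"]),s["contact_force"].round(2),s["torque"].round(3),s["grip_force"])
cv2.imwrite("pics/lift.png",c["img"][150:280,120:320,::-1].repeat(3,0).repeat(3,1))
E
```

```text
4.65 [ 0.5294057  -0.31820015  0.2204714 ] [ 1.79980930e+02 -2.87547770e-02  1.66075074e+02] [-0.25 -0.53 -5.44] [ 0.055  0.203 -0.05 ] 49.87187325954437
4.7 [ 0.52941802 -0.31822796  0.2205085 ] [ 1.79983542e+02 -2.40619223e-02  1.66075899e+02] [-0.85  0.38 -5.  ] [0.069 0.23  0.026] 49.87200379371643
4.75 [ 0.52945442 -0.31825706  0.22053571] [ 1.79985639e+02 -1.70081698e-02  1.66074882e+02] [-0.38 -0.66 -5.97] [ 0.019  0.191 -0.007] 49.87191081047058
4.8 [ 0.52946434 -0.31824668  0.22055746] [ 1.79987293e+02 -1.76811504e-02  1.66073506e+02] [ 0.02 -0.57 -5.58] [-0.004  0.189 -0.011] 49.87193584442139
4.85 [ 0.52945719 -0.31826265  0.2205869 ] [ 1.79987884e+02 -1.45269975e-02  1.66073157e+02] [ 0.83 -0.27 -4.83] [ 0.03   0.257 -0.03 ] 49.87201809883118
```

View pics/lift.png

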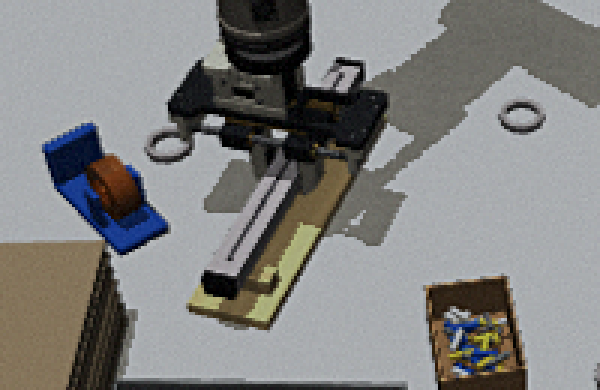

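The crop shows the magazine held in its middle and clear of the bars. The far end (lower left, about (225,280)) may be dipping. I'll average the wrench and check the pitch.

```bash
cat >> h.py <<'E'
def wrench(n=20):
    r=[]
    for i in range(n):
        c=read_camera("top" if i%2 else "scene");s=observe();r.append(np.r_[s["contact_force"],s["torque"]])
        if i==0: c0=c
        if i==1: c1=c
    r=np.array(r);return r.mean(0),r.std(0),c0,c1
E
python3 - <<'E'
from h import *
m,sd,c0,c1=wrench();print(m.round(3),sd.round(3),observe()["time"])
F,T=m[:3],m[3:]
# moment about grasp point, 0.159 below TCP
M=T-np.cross([0,0,-.159],F);e=np.array([np.cos(-.2424),np.sin(-.2424)])
off=np.array([-M[1]/F[2],M[0]/F[2]]);print("com offset raw",off,"along",off@e, "from T only", np.array([-T[1]/F[2],T[0]/F[2]])@e)
for c in(c0,c1):
    W=world(c);d=W[...,:2]-[.5295,-.318];u=d@e;v=d@[-e[1],e[0]]
    for lo,hi in((-.15,-.11),(.06,.1),(.1,.13),(.13,.155)):
        k=(u>lo)&(u<hi)&(abs(v)<.011)&(W[...,2]>.03)&(W[...,2]<.12);print(lo,k.sum(),np.median(W[...,2][k]))
E
```

```text
[ 1.090e-01  5.200e-02 -5.515e+00  6.200e-02  2.150e-01 -2.000e-03] [0.503 0.517 0.488 0.03  0.025 0.038] 5.85
com offset raw [ 0.04205313 -0.00967356] along 0.04314566665376763 from T only 0.04044255815447226
-0.15 56 0.07153579278380084
0.06 88 0.07016117745699346
0.1 68 0.06992340487812948
0.13 63 0.0692802499601447
-0.15 0 nan
0.06 0 nan
0.1 5 0.06965316181090064
0.13 54 0.07243105920174242
  return _methods._mean(a, axis=axis, dtype=dtype,
  ret = ret.dtype.type(ret / rcount)
```

Call:
arm_command(xyz=[[0,0,-6],[0,0,-6],[0,0,-5],[0,0,-3],[0,0,0],[0,0,0]], spin=[0,0,0,0,0,0])

```text
time: 6.45
tool_pos: [0.5295, -0.3183, 0.2007]
tool_rot: [3.142, 0.0, 2.899]
contact_force: [-0.6, 1.3, -3.1]
opening: 0.03
grip_force: 49.9
```

Call:
arm_command(xyz=[[0,0,0],[0,0,0],[0,0,0],[8,-2,0],[12,-2.9,0],[12,-2.9,0],[8,-2,0],[0,0,0],[0,0,0]], spin=[0,0,0,0,0,0,0,0,0], jaw=0.2)

```text
time: 7.35
tool_pos: [0.5694, -0.3279, 0.2005]
tool_rot: [3.141, -0.0, 2.899]
contact_force: [-0.4, -0.0, -0.7]
opening: 0.0554
grip_force: 0.0
```

```bash
python3 - <<'E'
from h import *
m,sd,_,_=wrench(16);s=observe();print(m.round(3),sd.round(3),s["time"],s["opening"],s["tool_pos"])
E
```

```text
[ 0.073 -0.305 -0.07  -0.002  0.013 -0.009] [0.514 0.414 0.456 0.025 0.025 0.036] 8.15 0.05508750675604819 [ 0.56949876 -0.32807353  0.20073313]
```

Call:
arm_command(xyz=[[0,0,0],[0,0,0],[0,0,0],[0,0,0],[0,0,0],[0,0,0],[0,0,0],[0,0,3],[0,0,5],[0,0,6],[0,0,6],[0,0,0],[0,0,0],[0,0,0],[0,0,0],[0,0,0]], spin=[0,0,0,0,0,0,0,0,0,0,0,0,0,0,0,0], jaw=-1, squeeze=50)

```text
time: 9.75
tool_pos: [0.5694, -0.328, 0.2205]
tool_rot: [3.141, -0.0, 2.899]
contact_force: [-0.2, -0.6, -5.3]
opening: 0.0296
grip_force: 49.9
```

```bash
python3 - <<'E'
from h import *
m,sd,_,_=wrench(24);s=observe();print(m.round(3),sd.round(3),s["time"],s["opening"],s["tool_pos"],s["tool_rot"])
E
```

```text
[ 1.590e-01 -3.000e-02 -5.542e+00  6.000e-03 -7.000e-03 -5.000e-03] [0.44  0.465 0.509 0.037 0.027 0.032] 10.95 0.029566975256770614 [ 0.56947803 -0.32807797  0.22074033] [3.14148705e+00 4.11106257e-06 2.89852304e+00]
```

Weight is 5.5 N and the centre of mass is about 2.5 mm behind the grip. I'll carry it over with the grip 2.5 mm past the edge centre.

Call:
arm_command(xyz=[[0,5,25],[0,15,30],[0,25,25],[1,40,0],[1,45,0],[1,45,0],[1,45,0],[1.5,45,0],[1,45,0],[1,45,0],[1,45,0],[1,40,0],[1,30,0],[1,20,0],[0,5.3,0],[0,0,0],[0,0,0],[0,0,0]], spin=[0,0,0,0.8,1,1,1,1,1,1,1,1,0.8,0.6,0,0,0,0])

```text
time: 12.75
tool_pos: [0.5811, 0.1661, 0.3008]
tool_rot: [-3.141, -0.0, 3.075]
contact_force: [0.1, -0.7, -4.4]
opening: 0.0295
grip_force: 49.9
```

```bash
python3 - <<'E'
from h import *
c=read_camera("scene");t=read_camera("top");s=observe();print(s["time"],s["tool_pos"],np.degrees(s["tool_rot"]))
cv2.imwrite("pics/over.png",c["img"][150:290,320:470,::-1].repeat(4,0).repeat(4,1))
p=s["tool_pos"];a=np.radians(-3.7);e=np.array([np.cos(a),np.sin(a)])
for c in(c,t):
    W=world(c);d=W[...,:2]-p[:2];u=d@e;v=d@[-e[1],e[0]]
    k=comp((abs(u)<.22)&(abs(v)<.03)&(W[...,2]>p[2]-.16)&(W[...,2]<p[2]-.138)&(abs(u+.04)>.07+.0*u))
    q=W[k];print(u[k].min(),u[k].max(),np.polyfit(q[:,0],q[:,1],1),np.polyfit(u[k],q[:,2],1))
E
```

```text
12.85 [0.58113398 0.16620086 0.3008221 ] [-1.79997268e+02  3.00675752e-03  1.76189703e+02]
0.030384138876725204 0.12000407632044433 [-0.06211778  0.20243275] [-0.02541865  0.15210138]
0.11007948152846742 0.1181112481727759 [ 0.45956186 -0.17400476] [0.40456488 0.10455903]
```

View pics/over.png

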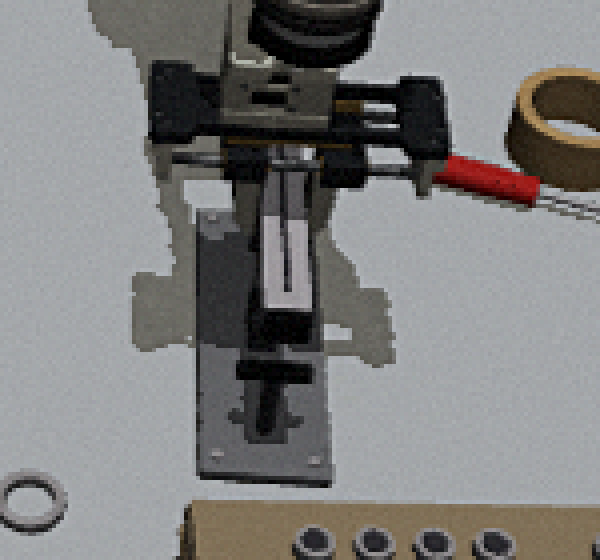

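The crop shows the magazine at crop (285,270) in the grip above the stand, in line with it. Now I lower it.

Call:
arm_command(xyz=[[0,1,-10],[0,0,-12],[0,0,-10],[0,0,-6],[0,0,-3],[0,0,0],[0,0,0],[0,0,0]], spin=[0,0,0,0,0,0,0,0])

```text
time: 13.65
tool_pos: [0.5811, 0.1683, 0.2603]
tool_rot: [3.141, 0.001, 3.077]
contact_force: [-1.1, 0.4, -5.9]
opening: 0.0296
grip_force: 49.9
```

Call:
arm_command(xyz=[[0,0,-0.5],[0,0,-0.5],[0,0,-0.5],[0,0,0],[0,0,0]], spin=[0,0,0,0,0])

```text
time: 14.15
tool_pos: [0.581, 0.1682, 0.2582]
tool_rot: [3.141, 0.0, 3.077]
contact_force: [0.4, 0.5, -5.2]
opening: 0.0297
grip_force: 49.9
```

Call:
arm_command(xyz=[[0,0,-0.5],[0,0,-0.5],[0,0,0],[0,0,0]], spin=[0,0,0,0])

```text
time: 14.55
tool_pos: [0.581, 0.1682, 0.2572]
tool_rot: [3.142, -0.0, 3.077]
contact_force: [-0.2, -0.4, -5.6]
opening: 0.0298
grip_force: 49.9
```

Call:
arm_command(xyz=[[0,0,-0.5],[0,0,-0.5],[0,0,0],[0,0,0]], spin=[0,0,0,0])

```text
time: 14.95
tool_pos: [0.581, 0.1682, 0.2562]
tool_rot: [3.142, -0.0, 3.077]
contact_force: [0.1, 0.6, -6.0]
opening: 0.0294
grip_force: 49.9
```

Call:
arm_command(xyz=[[0,0,-0.3],[0,0,0],[0,0,0]], spin=[0,0,0])

```text
time: 15.25
tool_pos: [0.581, 0.1682, 0.2559]
tool_rot: [3.141, 0.0, 3.077]
contact_force: [-0.4, 0.3, -4.7]
opening: 0.0298
grip_force: 49.9
```

Call:
arm_command(xyz=[[0,0,-0.3],[0,0,0],[0,0,0]], spin=[0,0,0])

```text
time: 15.55
tool_pos: [0.581, 0.1682, 0.2557]
tool_rot: [3.141, 0.0, 3.077]
contact_force: [-0.6, 0.5, -4.2]
opening: 0.0294
grip_force: 49.9
```

Call:
arm_command(xyz=[[0,0,-0.2],[0,0,0],[0,0,0],[0,0,0]], spin=[0,0,0,0])

```text
time: 15.95
tool_pos: [0.581, 0.1682, 0.2557]
tool_rot: [3.141, 0.0, 3.077]
contact_force: [-1.2, -0.6, -1.0]
opening: 0.0296
grip_force: 49.9
```

```bash
python3 - <<'E'
from h import *
m,sd,_,_=wrench(10);s=observe();print(m.round(3),s["time"],s["tool_pos"])
E
```

```text
[-1.629e+00 -4.750e-01  7.260e-01 -4.900e-02  3.210e-01  1.000e-03] 16.45 [0.58101805 0.16823036 0.25569511]
```

Contact is made at about 6 N. Releasing slightly and watching the tilt.

Call:
arm_command(xyz=[[0,0,0],[0,0,0],[0,0,0],[0,0,0]], spin=[0,0,0,0], jaw=-0.1)

```text
time: 16.85
tool_pos: [0.5811, 0.1682, 0.2554]
tool_rot: [3.141, 0.0, 3.076]
contact_force: [-0.1, 0.4, -0.5]
opening: 0.0415
grip_force: 0.0
```

```bash
cat >> h.py <<'E'
def tilt(n=12):
    a=np.radians(-3.7);e=np.array([np.cos(a),np.sin(a)])
    for i in range(n):
        c=read_camera("scene");s=observe();W=world(c);d=W[...,:2]-[.5785,.168];u=d@e;v=d@[-e[1],e[0]]
        k=(u>.035)&(u<.11)&(abs(v)<.01)&(W[...,2]>.085)&(W[...,2]<.13)
        q=W[k];f=np.polyfit(u[k],q[:,2],1);b=(u>.03)&(u<.14)&(abs(v)<.03)&(W[...,2]>.07)&(W[...,2]<.13)
        print(round(s["time"],2),"slope",f[0].round(3),"z@.08",(f@[.08,1]).round(4),"far",u[b].max().round(4))
    return c
E
python3 - <<'E'
from h import *
c=tilt();s=observe();print(s["contact_force"],s["grip_force"],s["opening"])
E
```

```text
16.9 slope -0.043 z@.08 0.1023 far 0.1245
16.95 slope -0.041 z@.08 0.1021 far 0.1233
17.0 slope -0.063 z@.08 0.1018 far 0.1237
17.05 slope -0.058 z@.08 0.1015 far 0.1232
17.1 slope -0.053 z@.08 0.1015 far 0.1243
17.15 slope -0.051 z@.08 0.1013 far 0.124
17.2 slope -0.059 z@.08 0.1011 far 0.1243
17.25 slope -0.056 z@.08 0.1012 far 0.1231
17.3 slope -0.06 z@.08 0.1014 far 0.124
17.35 slope -0.069 z@.08 0.1009 far 0.1241
17.4 slope -0.071 z@.08 0.1011 far 0.1231
17.45 slope -0.05 z@.08 0.1014 far 0.1254
[0.62472402 0.40860923 0.17908358] 0.0 0.041367387605818505
```

```bash
python3 - <<'E'
from h import *
c=tilt(24)
cv2.imwrite("pics/rel.png",c["img"][150:290,320:470,::-1].repeat(4,0).repeat(4,1))
E
```

```text
17.5 slope -0.06 z@.08 0.1011 far 0.1243
17.55 slope -0.047 z@.08 0.1017 far 0.1248
17.6 slope -0.061 z@.08 0.1013 far 0.1256
17.65 slope -0.052 z@.08 0.1021 far 0.1236
17.7 slope -0.052 z@.08 0.1022 far 0.1243
17.75 slope -0.043 z@.08 0.1025 far 0.1243
17.8 slope -0.047 z@.08 0.1027 far 0.1248
17.85 slope -0.039 z@.08 0.1032 far 0.1227
17.9 slope -0.024 z@.08 0.1039 far 0.124
17.95 slope -0.025 z@.08 0.1044 far 0.1232
18.0 slope -0.016 z@.08 0.1048 far 0.1238
18.05 slope 0.011 z@.08 0.1057 far 0.1238
18.1 slope -0.012 z@.08 0.1057 far 0.1239
18.15 slope 0.004 z@.08 0.1058 far 0.1231
18.2 slope 0.003 z@.08 0.1056 far 0.1229
18.25 slope -0.004 z@.08 0.1051 far 0.124
18.3 slope -0.019 z@.08 0.1047 far 0.1245
18.35 slope -0.032 z@.08 0.1041 far 0.1246
18.4 slope -0.033 z@.08 0.1033 far 0.1235
18.45 slope -0.044 z@.08 0.1033 far 0.1234
18.5 slope -0.047 z@.08 0.1028 far 0.1236
18.55 slope -0.034 z@.08 0.1025 far 0.1241
18.6 slope -0.051 z@.08 0.1023 far 0.1225
18.65 slope -0.049 z@.08 0.1021 far 0.1246
```

View pics/rel.png

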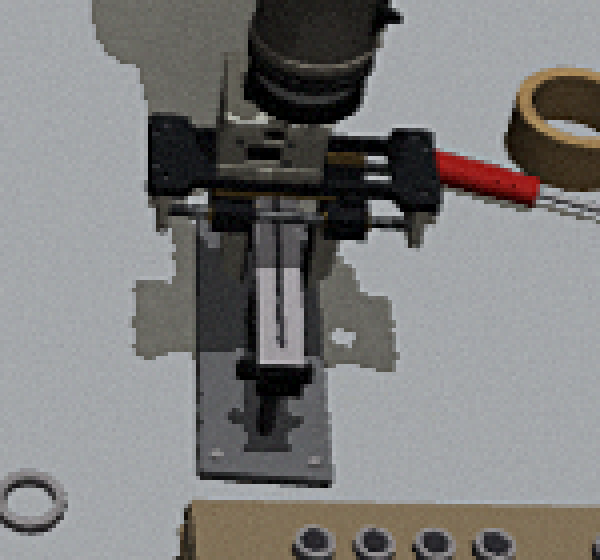

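Released, the crop shows the magazine standing on the edge, not tipped, with its black end cap at (280,375) above the catch. It is rocking slowly, so I'll wait for it to damp.

Call:
arm_command(xyz=[[0,0,0],[0,0,0],[0,0,0],[0,0,0],[0,0,0],[0,0,0],[0,0,0],[0,0,0],[0,0,0],[0,0,0],[0,0,0],[0,0,0],[0,0,0],[0,0,0],[0,0,0],[0,0,0],[0,0,0],[0,0,0],[0,0,0],[0,0,0]], spin=[0,0,0,0,0,0,0,0,0,0,0,0,0,0,0,0,0,0,0,0])

```text
time: 20.65
tool_pos: [0.581, 0.1682, 0.2554]
tool_rot: [3.142, 0.0, 3.077]
contact_force: [0.8, 0.3, -0.1]
opening: 0.0415
grip_force: 0.0
```

```bash
python3 - <<'E'
from h import *
c=tilt(24)
E
```

```text
20.7 slope -0.029 z@.08 0.1033 far 0.1244
20.75 slope -0.034 z@.08 0.1037 far 0.124
20.8 slope -0.032 z@.08 0.1041 far 0.1245
20.85 slope -0.021 z@.08 0.1048 far 0.1233
20.9 slope -0.006 z@.08 0.1051 far 0.1234
20.95 slope -0.008 z@.08 0.1055 far 0.1236
21.0 slope -0.013 z@.08 0.1056 far 0.1236
21.05 slope 0.001 z@.08 0.1059 far 0.1261
21.1 slope 0.002 z@.08 0.1055 far 0.1227
21.15 slope -0.011 z@.08 0.1052 far 0.124
21.2 slope -0.012 z@.08 0.105 far 0.1245
21.25 slope -0.022 z@.08 0.1044 far 0.123
21.3 slope -0.022 z@.08 0.1038 far 0.1247
21.35 slope -0.027 z@.08 0.1035 far 0.1246
21.4 slope -0.031 z@.08 0.1034 far 0.123
21.45 slope -0.027 z@.08 0.1029 far 0.1231
21.5 slope -0.035 z@.08 0.103 far 0.1228
21.55 slope -0.049 z@.08 0.1026 far 0.1228
21.6 slope -0.048 z@.08 0.1027 far 0.1236
21.65 slope -0.047 z@.08 0.1024 far 0.1232
21.7 slope -0.056 z@.08 0.1025 far 0.1242
21.75 slope -0.047 z@.08 0.1028 far 0.123
21.8 slope -0.036 z@.08 0.1029 far 0.1239
21.85 slope -0.039 z@.08 0.1025 far 0.1259
```

Call:
arm_command(xyz=[[0,0,0],[0,0,0],[0,0,0],[0,0,0],[0,0,0],[0,0,0],[0,0,0],[0,0,0],[0,0,0],[0,0,0],[0,0,0],[0,0,0],[0,0,0],[0,0,0],[0,0,0],[0,0,0],[0,0,0],[0,0,0],[0,0,0],[0,0,0]], spin=[0,0,0,0,0,0,0,0,0,0,0,0,0,0,0,0,0,0,0,0])

```text
time: 23.85
tool_pos: [0.581, 0.1682, 0.2555]
tool_rot: [3.141, 0.0, 3.077]
contact_force: [0.2, -0.5, -0.1]
opening: 0.0412
grip_force: 0.0
```

Call:
arm_command(xyz=[[0,0,0],[0,0,0],[0,0,0],[0,0,0],[0,0,0],[0,0,0],[0,0,0],[0,0,0],[0,0,0],[0,0,0],[0,0,0],[0,0,0],[0,0,0],[0,0,0],[0,0,0],[0,0,0],[0,0,0],[0,0,0],[0,0,0],[0,0,0]], spin=[0,0,0,0,0,0,0,0,0,0,0,0,0,0,0,0,0,0,0,0])

```text
time: 25.85
tool_pos: [0.581, 0.1682, 0.2554]
tool_rot: [3.142, 0.0, 3.077]
contact_force: [0.2, 0.1, -0.3]
opening: 0.0416
grip_force: 0.0
```

Call:
arm_command(xyz=[[0,0,0],[0,0,0],[0,0,0],[0,0,0],[0,0,0],[0,0,0],[0,0,0],[0,0,0],[0,0,0],[0,0,0],[0,0,0],[0,0,0],[0,0,0],[0,0,0],[0,0,0],[0,0,0],[0,0,0],[0,0,0],[0,0,0],[0,0,0]], spin=[0,0,0,0,0,0,0,0,0,0,0,0,0,0,0,0,0,0,0,0])

```text
time: 27.85
tool_pos: [0.581, 0.1682, 0.2555]
tool_rot: [3.142, 0.0, 3.077]
contact_force: [0.7, 0.7, 0.0]
opening: 0.0407
grip_force: 0.0
```

Call:
arm_command(xyz=[[0,0,3],[0,0,5],[0,0,5],[0,0,5],[0,0,8],[0,0,8],[0,0,8],[0,0,10],[0,0,10],[0,0,10],[0,0,10],[0,0,10],[0,0,0],[0,0,0],[0,0,0],[0,0,0],[0,0,0],[0,0,0],[0,0,0],[0,0,0]], spin=[0,0,0,0,0,0,0,0,0,0,0,0,0,0,0,0,0,0,0,0])

```text
time: 29.85
tool_pos: [0.581, 0.1682, 0.3474]
tool_rot: [3.141, -0.0, 3.077]
contact_force: [-1.0, 0.1, -0.5]
opening: 0.0415
grip_force: 0.0
```

```bash
python3 - <<'E'
from h import *
c=tilt(24)
E
```

```text
29.9 slope -0.019 z@.08 0.1054 far 0.1227
29.95 slope -0.011 z@.08 0.1052 far 0.1235
30.0 slope -0.01 z@.08 0.1052 far 0.1233
30.05 slope -0.01 z@.08 0.1052 far 0.1235
30.1 slope -0.012 z@.08 0.105 far 0.1237
30.15 slope -0.01 z@.08 0.1047 far 0.1243
30.2 slope -0.034 z@.08 0.1045 far 0.1226
30.25 slope -0.012 z@.08 0.1041 far 0.1226
30.3 slope -0.035 z@.08 0.1039 far 0.1255
30.35 slope -0.028 z@.08 0.1038 far 0.1235
30.4 slope -0.033 z@.08 0.1037 far 0.1246
30.45 slope -0.027 z@.08 0.1038 far 0.1246
30.5 slope -0.029 z@.08 0.1036 far 0.1242
30.55 slope -0.023 z@.08 0.1035 far 0.1241
30.6 slope -0.032 z@.08 0.1037 far 0.1233
30.65 slope -0.027 z@.08 0.1035 far 0.1234
30.7 slope -0.026 z@.08 0.104 far 0.1223
30.75 slope -0.018 z@.08 0.1041 far 0.1245
30.8 slope -0.016 z@.08 0.1042 far 0.1237
30.85 slope -0.019 z@.08 0.1044 far 0.124
30.9 slope -0.013 z@.08 0.1045 far 0.1235
30.95 slope -0.016 z@.08 0.1045 far 0.1237
31.0 slope -0.017 z@.08 0.1049 far 0.1255
31.05 slope -0.01 z@.08 0.1051 far 0.1235
```

The rocking is now about ±0.01 rad and decaying. I'll let it settle a little longer, then hand in.

Call:
arm_command(xyz=[[0,0,0],[0,0,0],[0,0,0],[0,0,0],[0,0,0],[0,0,0],[0,0,0],[0,0,0],[0,0,0],[0,0,0],[0,0,0],[0,0,0],[0,0,0],[0,0,0],[0,0,0],[0,0,0],[0,0,0],[0,0,0],[0,0,0],[0,0,0]], spin=[0,0,0,0,0,0,0,0,0,0,0,0,0,0,0,0,0,0,0,0])

```text
time: 33.05
tool_pos: [0.581, 0.1682, 0.3474]
tool_rot: [3.142, 0.0, 3.077]
contact_force: [-0.9, 0.2, 0.0]
opening: 0.0415
grip_force: 0.0
```

Call:
arm_command(xyz=[[0,0,0],[0,0,0],[0,0,0],[0,0,0],[0,0,0],[0,0,0],[0,0,0],[0,0,0],[0,0,0],[0,0,0],[0,0,0],[0,0,0],[0,0,0],[0,0,0],[0,0,0],[0,0,0],[0,0,0],[0,0,0],[0,0,0],[0,0,0]], spin=[0,0,0,0,0,0,0,0,0,0,0,0,0,0,0,0,0,0,0,0])

```text
time: 35.05
tool_pos: [0.581, 0.1682, 0.3474]
tool_rot: [3.142, -0.0, 3.077]
contact_force: [-0.3, -1.3, 0.6]
opening: 0.0414
grip_force: 0.0
```

Call:
arm_command(xyz=[[0,0,0],[0,0,0],[0,0,0],[0,0,0],[0,0,0],[0,0,0],[0,0,0],[0,0,0],[0,0,0],[0,0,0],[0,0,0],[0,0,0],[0,0,0],[0,0,0],[0,0,0],[0,0,0],[0,0,0],[0,0,0],[0,0,0],[0,0,0]], spin=[0,0,0,0,0,0,0,0,0,0,0,0,0,0,0,0,0,0,0,0])

```text
time: 37.05
tool_pos: [0.581, 0.1682, 0.3475]
tool_rot: [3.141, 0.0, 3.077]
contact_force: [-0.4, -1.1, -0.4]
opening: 0.0414
grip_force: 0.0
```

```bash
python3 - <<'E'
from h import *
c=tilt(12); print(hand_in())
E
```

```text
37.1 slope -0.006 z@.08 0.105 far 0.1247
37.15 slope -0.017 z@.08 0.1049 far 0.1241
37.2 slope -0.011 z@.08 0.105 far 0.1225
37.25 slope -0.006 z@.08 0.1049 far 0.1255
37.3 slope -0.018 z@.08 0.1051 far 0.1241
37.35 slope -0.014 z@.08 0.1048 far 0.124
37.4 slope -0.016 z@.08 0.1046 far 0.1241
37.45 slope -0.013 z@.08 0.1048 far 0.1233
37.5 slope -0.02 z@.08 0.1043 far 0.1239
37.55 slope -0.022 z@.08 0.1043 far 0.1239
37.6 slope -0.021 z@.08 0.1044 far 0.1237
37.65 slope -0.018 z@.08 0.1044 far 0.1251
the job is handed in; nothing more can be done
None
```

I handed the job in at about 37.7 s: the magazine sits level on the steel edge, released, with both ends clear of the catches and only a trace of rocking left (under about 0.01 rad); the hand-in call returned no verdict.

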